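# Fit the oversize cover inside the instrument chassis

## Robot

A 6-joint arm with a two-finger parallel gripper is mounted at the origin on the work surface. World frame = base frame: x ahead of the robot, y to its left, z up, the work surface at z = 0. Lengths are in mm, angles in degrees, forces in N, time in s.
With the tool pointing down it reaches from about 375 to 925 mm from the base axis. Payload 5.7 kg.
Tool frame: the origin (TCP) lies between the finger pads; the fingertips stand ctrl.tips_ahead ahead of it and the grasp point (between the pads) is the TCP (ctrl.tips_ahead is the distance from the TCP to the fingertips, in mm); z points along the fingers, y is the line along which they close (so a half turn about z gives the same grasp; the last joint's range is limited). The gripper opens to 85 mm and grips with 20 to 120 N. Pads are 22 mm wide; open, the fingers measure 114 mm over their backs; the gripper's body (76 mm by 85 mm) begins 54 mm behind the grasp point. The pads swing forward as they close: fully open they stand 13 mm farther back than shut.
Start: joints at [-70.594, 20.558, 86.54, -0, 72.909, -6.595], TCP at [263.012, -539.25, 250.267] pointing down, gripper open.
Joint ranges: [-170.27, 170.27], [-57.76, 135], [12.27, 136.19], [-55.21, 235.2], [11.17, 155.16], [-170.74, 170.74]. Speed limits (degrees/s): [136.94, 136.94, 180, 180, 180, 180].

## Interface

Orientations are given as [roll, pitch, yaw] about the fixed x, y, z axes, in that order (R = Rz(yaw) Ry(pitch) Rx(roll)).
In Python, from rig import telemetry, eyes, order, ctrl gives the robot as it stands.
- The arm moves only by the tool apply_moves, never from a script. Its argument "steps" is a list of rows, each a list of 4 numbers: the shift along the tool's x, y, z in mm, then the turn about the tool's z in rad. A call has 1 to 5 rows; each row shifts and turns the commanded pose from where the row before left it, along the tool's axes as they then stand; what a row does not reach is not made up. A row lasts 1/10 s, in which the tool goes at most 50 mm and 8.59 degrees, less where a joint would pass 70% of its speed; a pose out of reach is approached as far as the arm can. A call is refused whole if a number of a shift passes 50 or a number of a turn 0.15, either way. A call with a gripper value outside its range is refused whole. "grip" is the opening, from 0 (shut) to 1 (fully open), set as the call begins (left out, the last holds). The fingers move at their own pace and stop on an object; "force" is the grip in N (left out, the last holds). Time passes only in rows, so rows that do not move let the fingers close. It gives the time, the measured TCP pose, the force, the opening and the grip force at its end, in the units of the state.
- telemetry.get_state(): the state, without advancing time (a new reading comes with each control period).
- eyes.camera(name): name is "scene" or "side" or "wrist"; returns a dict with "frame" (480x640x3 uint8, red, green, blue), "range_z" (480x640 float32, mm along the optical axis (not along the pixel's ray), 0 where there is no reading), "fovy" (degrees; the focal length in pixels is half the picture's height over the tangent of half this angle, whatever the lens; pixels are square), "cx", "cy" (the principal point, pixels), "R" (3x3) and "t" (3): a world point X has camera coordinates R X + t; the wrist camera has in their place "tool_from_camera" (4x4, takes a point from camera to tool coordinates, whose origin is the TCP and whose axes are the flange's). Camera axes: x right, y down, z forward; pixel columns grow to the right and rows downward; lengths in mm; the calibration is good to about 2 mm. A picture is of the moment at which its call begins: read the wrist's pose just before it.
- order.job_done(): hands the job in; it is judged then, once.
Trained networks look in the newest picture that a camera, given by its name, has taken for a name from the list of things; names that differ only in an ending like _2 or _b are one class to them, and where a whole thing is asked for, a point or a joint stands for the part that bears it (a point fixed in the world has none). Each returns a list of dicts, best first, with "conf" (0 to 1); they miss things now and then, are a little off and sometimes report something else, mostly with a low value. They report only what shows in the picture. A call takes as long as a camera call. They do not tell look-alikes from the thing itself.
- eyes.boxes_of(name, camera): "pixel" ([row, column] in pixels, amid what is visible of it).
- eyes.outline_of(name, camera): "mask" (480x640 bool, what is visible of it) and "pixel" ([row, column] in pixels, amid what is visible of it).
- eyes.tip_of(name, camera): "pixel" ([row, column] in pixels: a listed point, or the origin of a listed thing).
The state is a dict: "t": time; "qpos": joint angles; "qd": joint speeds; "effort": joint torques, N m; "eef_pos": TCP position; "tool_rot": TCP orientation; "contact_force": force on the tool from outside, world axes, zero at the start; "torque": the same for the moment, N m; "finger_gap": finger opening in mm; "grasp_force": force on a finger pad.
Only numpy, scipy, OpenCV 4.12 (cv2) and the standard library are available. Lean on these libraries where they do the work, as an engineer would, in place of code of your own. Each camera call takes 0.05 s, during which the arm holds its last target. There are 200 camera calls.

## Task

Take the flat cover panel out of the rack, put it down grip side up (the sloped rest is there for that) and let go, then take it again by its grip. It is longer than the opening in the top of the grey chassis: tilt it through, one end deep under the wide lip first, lay it flat on the two inner ledges, and slide it fully home against the end wall under the narrow lip, so that both ends are under their lips. Let go of it, and do not disturb the other things on the bench.

Things in the scene. Friction and masses are not known exactly. Their poses are not given: they have to be found in the camera images.
- panel_center (a point): Plain aluminium cover slab, 130 mm long, 80 wide, 8 thick, 0.2-0.3 kg, with one bar grip on one face. Point: centre of the slab. Axes: x square to it towards the grip side, y along its length, z along its width. The same turned end for end. At the start it stands in the rack on a long edge, z up, grip roughly towards the robot.
- panel_grip (a point): Outer end of the panel's grip, a bar in the middle of one face: 40 mm long (along the panel's length y), 12 mm thick (along its width z), standing 35 mm out from the face. This point is at the middle of its outer end, 39 mm from the slab's centre along the panel's x. Axes as the panel's.
- rack: Black fixed rack, slots along its y. Origin: under its base at the panel's slot. Base 8 mm thick, from -43 to 87 mm in x, 85 mm each side in y. Guides only at the two ends of the slots, up to 42 mm above the bench, with 2 mm play each side of the panel: the middle of the panel's upper edge is free. A second slot 55 mm behind (+x) holds a circuit board.
- rest_seat (a point): Dark steel fixed rest, face sloping 45 degrees, rising towards its +x. Point: where the slab's centre lies (51 mm above the bench) when the panel lies on it, long edge against the foot stop, grip outwards (towards -x and up), length along y. z up. Face 110 mm wide; carries the lower 48 mm of the panel's width, the upper 32 mm is free behind. Stop 12 mm high; foot 110 x 130 mm.
- seat (a point): Grey fixed chassis, open on top, outside 106 (x) x 168 (y) x 72 mm high. Point: where the slab's centre lies when the panel is fully home, flat, grip up, length along y; 44 mm above the bench. z up, y towards the wide-lip end. Inside along y from here: end walls at +87 and -65 mm; inner side walls at 45 mm each side in x. Nothing else inside above the ledges.
- wide_lip (a point): Middle of the edge of the wide lip: a 4 mm thick plate, top 72 and underside 68 mm above the bench, over the whole 90 mm inner width, reaching 28 mm in from the chassis' +y end wall. Below it a ledge, top 40 mm above the bench, reaches 48 mm in. Point on its top. Axes as the chassis'.
- narrow_lip (a point): Middle of the edge of the narrow lip at the chassis' -y end: same plate and heights, but reaching only 12 mm in from the end wall; the ledge below it (top 40 mm above the bench) reaches 32 mm in. The opening between the two lips is 112 mm long. Point on its top. Axes as the chassis'.
- board: Green circuit board standing in the rear slot of the rack, 126 x 58 mm, 8 mm thick, its top 66 mm above the bench; origin at the middle of its lower edge. Leave alone.
- meter: Black multimeter lying on the bench beyond the rest, 150 x 80 x 34 mm with a dial to 42 mm; origin under its centre. Leave alone.
- spool: Metal spool standing near the chassis, 56 mm across, 38 mm high; origin under its centre. Leave alone.
- driver: Screwdriver lying on the bench between robot and rest, roughly across, 30 mm thick at most. Leave alone.
Mind the look-alikes: they are no part of the job. Leave any blue, brown or turquoise look-alike of the part that bears panel_center alone.

How it is judged:
By the outcome, as a careful person would: the job done as asked, in the order asked, and still so for the second after the job is handed in, with the robot touching nothing.
It also fails if it takes over 64 s, if anything falls off the work surface, if the arm or the gripper's body presses on something with over 40 N, if the wrist force passes 120 N, or if a joint passes its speed limit or range.

## Working session

There is one attempt and no reset: what is moved stays moved. The work goes in short steps, Python scripts to look and compute and a tool call to move; the robot and the scene stay as the last step left them, time stands still between calls to the robot, and variables do not carry over. Pictures are saved under pics/ and viewed, at most 10 in all, crops included, and the job is handed in when it is done.

Besides the shell and the picture viewer there is one more tool, called after ">>>" by a JSON object that holds its "name" and its "arguments", one argument or row to a line. apply_moves: Moves the arm, as the interface text tells. Its arguments: {"type":"object","properties":{"steps":{"type":"array"},"grip":{"type":"number"},"force":{"type":"number"}},"required":["steps"]}

```bash
mkdir -p pics; ls; cat > h.py <<'E'
import numpy as np, cv2
from scipy.spatial.transform import Rotation as Ro
from rig import telemetry, eyes, order, ctrl
def cam(n):
    s=telemetry.get_state(); c=eyes.camera(n); c['f']=240/np.tan(np.radians(c['fovy']/2))
    if n=='wrist':
        T=np.eye(4); T[:3,:3]=Ro.from_euler('xyz',s['tool_rot'],degrees=True).as_matrix(); T[:3,3]=s['eef_pos']
        T=T@np.array(c['tool_from_camera'])
    else:
        R=np.array(c['R']);T=np.eye(4);T[:3,:3]=R.T;T[:3,3]=-R.T@np.array(c['t'])
    c['T']=T; return c
def cloud(c):
    v,u=np.mgrid[:480,:640]; z=c['range_z'].astype(float)
    P=np.stack([(u-c['cx'])/c['f']*z,(v-c['cy'])/c['f']*z,z],-1)
    W=P@c['T'][:3,:3].T+c['T'][:3,3]; W[z<=0]=np.nan; return W
def ray(c,p,h):   # pixel [row,col] onto height h
    d=c['T'][:3,:3]@np.array([(p[1]-c['cx'])/c['f'],(p[0]-c['cy'])/c['f'],1]); o=c['T'][:3,3]
    return o+d*(h-o[2])/d[2]
def proj(c,X):
    p=np.linalg.inv(c['T'])@np.append(X,1); return [c['cy']+c['f']*p[1]/p[2], c['cx']+c['f']*p[0]/p[2]]
def save(n,im): cv2.imwrite('pics/'+n,cv2.cvtColor(im,cv2.COLOR_RGB2BGR))
E
python3 - <<'E'
from h import *
print(telemetry.get_state(),ctrl.tips_ahead,[a for a in dir(ctrl) if a[0]!='_'])
H=dict(panel_center=48,panel_grip=48,rack=0,rest_seat=51,seat=44,wide_lip=72,narrow_lip=72,board=8,meter=0,spool=0,driver=0)
for n in ['scene','side']:
    c=cam(n); save(n+'0.png',c['frame']); print(n,c['T'].round(2).tolist())
    for k,h in H.items():
        for d in eyes.tip_of(k,n)[:3]:
            print(k,round(d['conf'],2),np.round(d['pixel']),ray(c,d['pixel'],h).round(0))
E
```

```text
pics
{'t': 0.0, 'qpos': array([-7.05940871e+01,  2.05981895e+01,  8.65997058e+01,  1.80198672e-03,
        7.29081575e+01, -6.59658125e+00]), 'qd': array([ 0.0619021 , -0.05278431, -0.01737451, -0.04367581, -0.04977437,
       -0.10523801]), 'effort': array([ 4.00495246e-04, -5.27621770e+01, -2.78619128e+01, -1.41823002e-04,
        1.32300606e-02,  1.72785997e-05]), 'eef_pos': array([ 262.81461552, -538.65611632,  249.44613603]), 'tool_rot': array([-1.79894847e+02, -1.38931482e-02,  2.60019502e+01]), 'contact_force': array([ 0.03868924, -0.63533895,  0.05934793]), 'torque': array([-0.00730105,  0.00813847,  0.00897478]), 'grasp_force': 0.0, 'finger_gap': 85.730132787744} 19.0 ['MotionError', 'tips_ahead']
scene [[0.53, 0.68, -0.51, 1281.66], [0.85, -0.41, 0.33, -431.41], [0.01, -0.6, -0.8, 1273.25], [0.0, 0.0, 0.0, 1.0]]
panel_center 0.9 [144. 386.] [291. 444.  48.]
panel_center 0.87 [278. 436.] [774. 260.  48.]
panel_center 0.7 [185. 370.] [411. 298.  48.]
panel_grip 0.71 [179. 367.] [386. 306.  48.]
panel_grip 0.59 [140. 387.] [276. 458.  48.]
panel_grip 0.57 [273. 442.] [769. 284
[... 592 characters left out ...]
13.  48.]
panel_center 0.76 [420. 302.] [258. 480.  48.]
panel_center 0.69 [269. 202.] [732. 313.  48.]
panel_grip 0.88 [411. 298.] [276. 470.  48.]
panel_grip 0.77 [334. 300.] [390. 320.  48.]
panel_grip 0.66 [260. 203.] [753. 291.  48.]
rack 0.95 [309. 254.] [554. 307.   0.]
rest_seat 0.56 [229. 330.] [540. -15.  51.]
seat 0.97 [179. 364.] [ 590. -284.   44.]
wide_lip 0.78 [183. 353.] [ 589. -211.   72.]
narrow_lip 0.62 [161. 368.] [ 612. -342.   72.]
board 0.79 [298. 242.] [600. 302.   8.]
board 0.39 [300. 253.] [571. 290.   8.]
meter 0.97 [218. 254.] [798.  42.   0.]
meter 0.4 [255. 359.] [436. -18.   0.]
spool 0.48 [187. 321.] [ 715. -209.    0.]
driver 0.62 [255. 360.] [435. -19.   0.]
```

View pics/scene0.png

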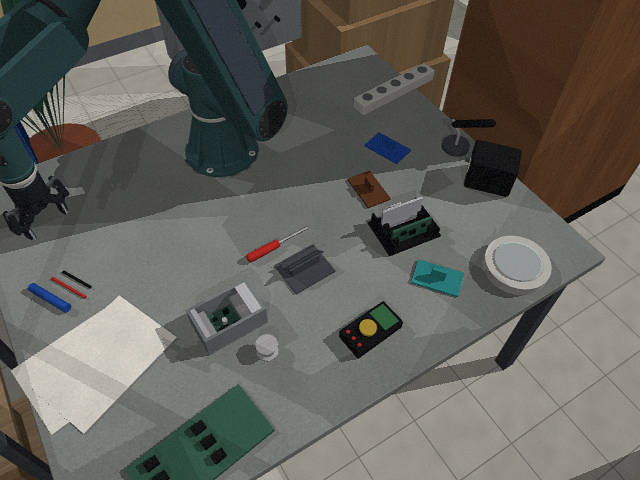

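```bash
python3 - <<'E'
from h import *
ims=[]
for n in ['scene','side']:
    c=cam(n); W=cloud(c)
    r,q=[int(v) for v in proj(c,[548,305,50])]
    ims.append(cv2.resize(c['frame'][r-45:r+45,q-60:q+60],(400,300)))
    ok=np.isfinite(W[...,0]); x,y,z=np.moveaxis(W,-1,0)
    def fit(nm,m):
        p=W[ok&m]; 
        if len(p)<10: print(n,nm,len(p)); return
        rc=cv2.minAreaRect(p[:,:2].astype(np.float32)); print(n,nm,len(p),np.round(rc[0],1),np.round(rc[1],1),round(rc[2],1),'med',np.median(p,0).round(1), 'z',p[:,2].min().round(),p[:,2].max().round())
    near=lambda a,b,d:(abs(x-a)<d)&(abs(y-b)<d)
    fit('chassis top',near(590,-260,130)&(z>69)&(z<76))
    fit('rack hi',near(560,305,110)&(z>75)&(z<100))
    fit('rack 38-45',near(560,305,110)&(z>39)&(z<45))
    fit('rest',near(550,-10,110)&(z>15)&(z<100))
    fit('meter',near(800,40,110)&(z>20)&(z<50)); fit('spool',near(705,-210,50)&(z>30)&(z<45)); fit('driver',near(430,-20,120)&(z>8)&(z<40))
save('rack0.png',np.hstack(ims))
E
```

```text
scene chassis top 921 [ 584.1 -259.1] [109.5 168.6] 1.8 med [ 585.8 -227.1   71.8] z 69.0 76.0
scene rack hi 195 [544.8 312.1] [132.   17.1] 84.0 med [546.1 311.7  84.6] z 75.0 94.0
scene rack 38-45 277 [572.1 309.6] [152.3 126.2] 82.9 med [571.8 274.4  41.5] z 39.0 45.0
scene rest 646 [491.9 -29. ] [173.6 120.1] 27.8 med [525.5 -18.7  26.3] z 15.0 58.0
scene meter 1750 [793.8  37.2] [ 81.5 152.5] 5.7 med [798.7  30.5  33.4] z 20.0 49.0
scene spool 376 [ 702.6 -212.2] [54.4 53.9] 51.7 med [ 703.4 -212.5   37.4] z 30.0 45.0
scene driver 874 [449.2 -28. ] [211.8 200.8] 9.1 med [507.  -36.3  21.8] z 8.0 40.0
side chassis top 471 [ 586.3 -258.3] [110.5 177.1] 1.4 med [ 580.5 -214.4   73.4] z 69.0 76.0
side rack hi 275 [546.9 314.2] [130.5  11.3] 83.6 med [545.8 317.2  86.8] z 75.0 92.0
side rack 38-45 411 [573.8 312.3] [151.5 129.4] 83.3 med [578.6 361.4  42.2] z 39.0 45.0
side rest 645 [496.6 -32.9] [120.3 163.8] 3.6 med [531.   -7.   34.3] z 15.0 58.0
side meter 941 [796.2  38.7] [ 83.7 156. ] 5.9 med [786.4  47.1  35.7] z 20.0 50.0
side spool 135 [ 705.  -211.2] [50.6 58.6] 36.8 med [ 703.8 -209.5   40.1] z 30.0 44.0
side driver 844 [480.7 -33.2] [199.  121.8] 85.8 med [507.  -19.6  23.7] z 8.0 40.0
```

View pics/rack0.png

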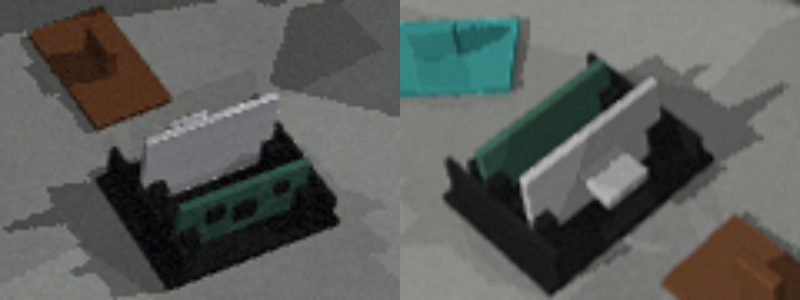

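The pictures show four look-alikes. Blue lies flat at (148,388), brown flat at (189,369), turquoise flat at (278,437), and bare aluminium stands in the rack at (210,402). The crop confirms the silver one: it stands in the front slot with its grip towards the robot, so I choose it. The chassis is at (315,228) and the rest at (265,305).

>>> {"name": "apply_moves", "arguments": {
  "steps": [
    [0,0,0,-0.145],
    [0,0,0,-0.145],
    [0,0,0,-0.145],
    [0,0,0,-0.145],
    [0,0,0,-0.145]
  ],
  "grip": 1
}}

```text
t: 1.8
eef_pos: [263.0, -539.2, 250.3]
tool_rot: [-180.0, -0.0, 67.9]
contact_force: [0.6, 0.6, 0.8]
finger_gap: 85.5
grasp_force: 0.0
```

>>> {"name": "apply_moves", "arguments": {
  "steps": [
    [0,0,0,-0.145],
    [0,0,0,-0.143],
    [46,10,0,0],
    [46,10,0,0],
    [46,10,0,0]
  ]
}}

```text
t: 2.3
eef_pos: [307.3, -403.8, 250.1]
tool_rot: [180.0, -0.0, 84.0]
contact_force: [-0.6, 0.3, -0.0]
finger_gap: 85.2
grasp_force: 0.0
```

>>> {"name": "apply_moves", "arguments": {
  "steps": [
    [46,10,0,0],
    [46,10,0,0],
    [46,10,0,0],
    [46,10,0,0],
    [46,10,0,0]
  ]
}}

```text
t: 2.8
eef_pos: [381.1, -179.9, 250.6]
tool_rot: [180.0, 0.0, 84.0]
contact_force: [1.3, 0.4, 0.2]
finger_gap: 85.0
grasp_force: 0.0
```

>>> {"name": "apply_moves", "arguments": {
  "steps": [
    [46,10,0,0],
    [46,10,0,0],
    [46,10,0,0],
    [46,10,0,0],
    [46,10,0,0]
  ]
}}

```text
t: 3.3
eef_pos: [454.8, 44.0, 250.7]
tool_rot: [179.9, 0.0, 84.0]
contact_force: [0.6, -0.4, 0.5]
finger_gap: 85.1
grasp_force: 0.0
```

>>> {"name": "apply_moves", "arguments": {
  "steps": [
    [46,10,0,0],
    [46,10,0,0],
    [46,10,0,0],
    [46,10,0,0],
    [46,10,0,0]
  ]
}}

```text
t: 3.8
eef_pos: [528.3, 267.7, 250.4]
tool_rot: [180.0, -0.0, 84.1]
contact_force: [0.7, -1.0, 0.1]
finger_gap: 85.4
grasp_force: 0.0
```

>>> {"name": "apply_moves", "arguments": {
  "steps": [
    [46,12,0,0],
    [0,0,0,0]
  ]
}}

```text
t: 4.0
eef_pos: [546.6, 315.5, 250.2]
tool_rot: [179.9, -0.2, 84.3]
contact_force: [-0.5, -1.0, 0.1]
finger_gap: 85.7
grasp_force: 0.0
```

```bash
python3 - <<'E'
from h import *
s=telemetry.get_state(); print(s['t'],s['eef_pos'],s['tool_rot'])
c=cam('wrist'); save('w1.png',c['frame']); W=cloud(c); x,y,z=np.moveaxis(W,-1,0)
print(c['T'].round(2).tolist())
m=np.isfinite(x)&(z>80)&(z<95)&(abs(x-546)<60)&(abs(y-313)<90)
p=W[m]; print(len(p)); rc=cv2.minAreaRect(p[:,:2].astype(np.float32)); print(rc,np.median(p,0))
l=np.polyfit(p[:,1],p[:,0],1); print('slope dx/dy',l, np.degrees(np.arctan(l[0])))
m=np.isfinite(x)&(z>60)&(z<70)&(abs(x-600)<60)&(abs(y-305)<90); p=W[m]; print('board',len(p),cv2.minAreaRect(p[:,:2].astype(np.float32)))
E
```

```text
4.0 [546.60997408 315.54238486 250.18852295] [179.8784623   -0.20154058  84.25730485]
[[0.99, -0.1, -0.03, 553.42], [-0.1, -0.95, -0.3, 394.16], [0.0, 0.3, -0.95, 373.85], [0.0, 0.0, 0.0, 1.0]]
1469
((544.754150390625, 316.15167236328125), (129.67369079589844, 8.390779495239258), 83.88046264648438) [545.20291877 321.58323055  87.68150017]
slope dx/dy [1.14480206e-01 5.08391093e+02] 6.530801390921092
board 1421 ((575.2107543945312, 313.48883056640625), (128.03724670410156, 65.89154052734375), 83.4886703491211)
```

View pics/w1.png

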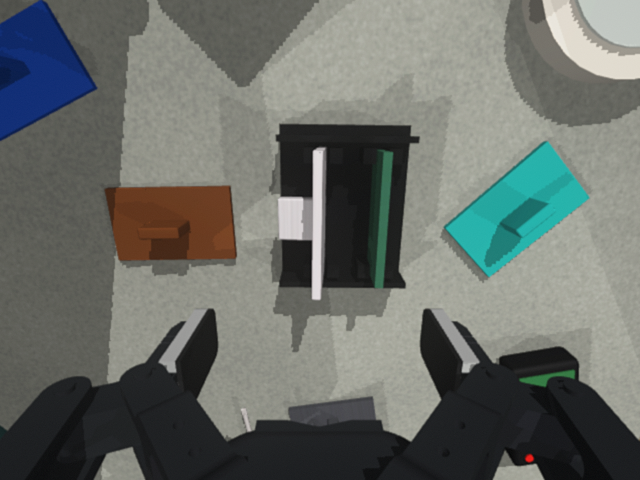

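The silver panel edge runs through (220,320), with its grip to the left towards the robot. The board is at (215,383), and brown and turquoise lie clear of the rack.

>>> {"name": "apply_moves", "arguments": {
  "steps": [
    [0.5,-1.9,40,0],
    [0,0,40,0],
    [0,0,40,0],
    [0,0,30,0],
    [0,0,18,0]
  ],
  "grip": 0.45
}}

```text
t: 4.55
eef_pos: [540.8, 308.6, 79.7]
tool_rot: [-179.8, 0.1, 84.0]
contact_force: [-0.8, -0.1, 0.2]
finger_gap: 38.4
grasp_force: 0.0
```

>>> {"name": "apply_moves", "arguments": {
  "steps": [
    [0,0,0,0],
    [0,0,0,0],
    [0,0,0,0],
    [0,0,0,0],
    [0,0,0,0]
  ],
  "grip": 0,
  "force": 60
}}

```text
t: 5.05
eef_pos: [546.1, 310.6, 84.3]
tool_rot: [179.6, -0.1, 84.0]
contact_force: [5.7, -1.9, -6.5]
finger_gap: 6.8
grasp_force: 58.3
```

>>> {"name": "apply_moves", "arguments": {
  "steps": [
    [0,0,-20,0],
    [0,0,-40,0],
    [0,0,-50,0],
    [0,0,-50,0],
    [0,0,-30,0]
  ]
}}

```text
t: 5.55
eef_pos: [544.3, 311.1, 278.6]
tool_rot: [179.6, -0.2, 84.0]
contact_force: [0.4, 1.2, -3.3]
finger_gap: 6.8
grasp_force: 59.2
```

```bash
python3 - <<'E'
from h import *
for i in range(3): s=telemetry.get_state(); print(s['t'],s['eef_pos'].round(1),s['contact_force'].round(1),s['finger_gap'],s['grasp_force'])
for n in ['scene','side']:
    c=cam(n); W=cloud(c); x,y,z=np.moveaxis(W,-1,0)
    m=np.isfinite(x)&(abs(x-541)<75)&(abs(y+10)<62)&(z>14)&(z<80)
    p=W[m]
    # RANSAC plane with ~45deg normal
    rng=np.random.default_rng(0);best=(0,)
    for _ in range(500):
        a=p[rng.choice(len(p),3,replace=False)]; nn=np.cross(a[1]-a[0],a[2]-a[0]); L=np.linalg.norm(nn)
        if L<1: continue
        nn/=L; nn*=np.sign(nn[2]); 
        if abs(nn[2]-.707)>.15: continue
        i=abs((p-a[0])@nn)<2
        if i.sum()>best[0]: best=(i.sum(),i)
    q=p[best[1]]; cc=q.mean(0); nn=np.linalg.svd(q-cc)[2][2]; nn*=np.sign(nn[2])
    print(n,len(p),len(q),'normal',nn.round(3),'yaw of -normal',np.degrees(np.arctan2(-nn[1],-nn[0])),'cent',cc.round(1),'min',q.min(0).round(1),'max',q.max(0).round(1))
    t=p[(z[m]>q[:,2].max()-3)]; print('top',t.mean(0).round(1), np.ptp(t,0).round(1), np.degrees(np.arctan(np.polyfit(t[:,1],t[:,0],1)[0])))
    m=np.isfinite(x)&(abs(x-541)<95)&(abs(y+10)<75)&(z>14)&(z<25); print('stop',W[m].mean(0).round(1),cv2.minAreaRect(W[m][:,:2].astype(np.float32)))
    save(n+'1.png',c['frame'])
    r,q=[int(v) for v in proj(c,[541,-10,40])]; save(n+'rest.png',cv2.resize(c['frame'][r-40:r+40,q-60:q+60],(480,320)))
a=cv2.imread('pics/scenerest.png');b=cv2.imread('pics/siderest.png');cv2.imwrite('pics/rest.png',np.hstack([a,b])[:, :].copy())
i=cv2.imread('pics/rest.png'); cv2.imwrite('pics/rest.png',cv2.resize(i,(800,267)))
E
```

```text
5.55 [544.3 311.1 278.6] [ 0.4  1.2 -3.3] 6.844351648333967 59.226858615875244
5.55 [544.3 311.1 278.6] [ 0.4  1.2 -3.3] 6.844351648333967 59.226858615875244
5.55 [544.3 311.1 278.6] [ 0.4  1.2 -3.3] 6.844351648333967 59.226858615875244
scene 572 248 normal [-0.668 -0.04   0.743] yaw of -normal 3.4701424319113663 cent [532.   -9.9  36.6] min [505.3 -63.5  14.9] max [555.5  48.4  58.3]
top [550.7   3.3  57.2] [ 6.4 93.7  2.1] -2.4849183796297534
stop [522.7 -10.1  20.8] ((517.3318481445312, -19.81060791015625), (176.2903289794922, 94.61211395263672), 56.90247344970703)
side 607 348 normal [-0.687 -0.037  0.726] yaw of -normal 3.116431170778782 cent [534.3  -5.9  37.7] min [508.2 -62.7  14. ] max [556.8  49.2  56.6]
top [551.4 -11.   55.1] [ 14.3 107.9   6.3] -3.662480774345558
stop [516.3  -1.5  21.4] ((494.13818359375, -14.458084106445312), (128.52008056640625, 85.281005859375), 83.4450912475586)
```

View pics/rest.png

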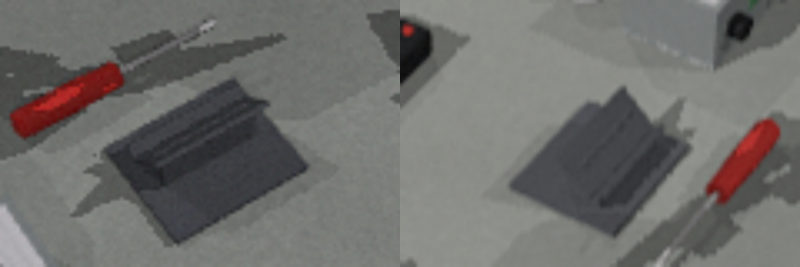

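The panel is held (6.8 mm gap). The crop shows the rest's face rising away from the robot with the stop on the robot side, and the driver beside it. The plane fit gives yaw 3.3° and the seat at about (541,-8,51).

>>> {"name": "apply_moves", "arguments": {
  "steps": [
    [0,0,0,-0.081],
    [0,0,0,-0.081],
    [-46,-6.8,0,0],
    [-46,-6.8,0,0],
    [-46,-6.8,0,0]
  ]
}}

```text
t: 6.15
eef_pos: [529.1, 170.3, 271.6]
tool_rot: [-179.9, 0.0, 93.4]
contact_force: [0.9, -1.4, -1.9]
finger_gap: 6.7
grasp_force: 59.3
```

>>> {"name": "apply_moves", "arguments": {
  "steps": [
    [-46,-6.8,0,0],
    [-46,-6.8,0,0],
    [-46,-6.8,0,0],
    [-46,-6.5,0,0],
    [0,0,50,0]
  ]
}}

```text
t: 6.65
eef_pos: [518.8, -19.7, 227.3]
tool_rot: [179.2, 0.3, 93.0]
contact_force: [2.5, 0.3, -3.5]
finger_gap: 6.9
grasp_force: 59.2
```

>>> {"name": "apply_moves", "arguments": {
  "steps": [
    [0,0,40,0],
    [0,0,30,0],
    [0,0,0,0],
    [0,0,0,0]
  ]
}}

```text
t: 7.05
eef_pos: [513.7, -13.4, 152.3]
tool_rot: [-179.9, -0.0, 93.3]
contact_force: [0.8, -1.1, -3.6]
finger_gap: 6.8
grasp_force: 59.2
```

```bash
python3 - <<'E'
from h import *
s=telemetry.get_state(); print(s['t'],s['eef_pos'].round(1),s['tool_rot'].round(2),s['contact_force'].round(1),s['grasp_force'])
for n in ['scene','side']:
    c=cam(n); save(n+'2.png',c['frame']); W=cloud(c); x,y,z=np.moveaxis(W,-1,0)
    g=c['frame'].astype(int)
    m=np.isfinite(x)&(abs(x-516)<14)&(abs(y+9)<75)&(z>60)&(z<140)
    p=W[m]; print(n,len(p),p.min(0).round(1),p.max(0).round(1),np.median(p,0).round(1), np.percentile(p,[2,98],axis=0).round(1).tolist(), 'slope',np.degrees(np.arctan(np.polyfit(p[:,1],p[:,0],1)[0])))
    r,q=[int(v) for v in proj(c,[530,-10,70])]; save(n+'rest2.png',cv2.resize(c['frame'][r-60:r+60,q-60:q+60],(400,400)))
a=cv2.imread('pics/scenerest2.png');b=cv2.imread('pics/siderest2.png');cv2.imwrite('pics/rest2.png',np.hstack([a,b]))
E
```

```text
7.05 [513.7 -13.4 152.3] [-1.7991e+02 -3.0000e-02  9.3320e+01] [ 0.8 -1.1 -3.6] 59.1672420501709
scene 562 [508.7 -75.8  70.8] [526.3  54.5 140. ] [516.8 -19.  106.9] [[510.9, -74.2, 77.8], [522.3, 51.7, 138.8]] slope -3.131561291305995
side 310 [502.1 -74.4  78.5] [519.2  58.4 139.9] [511.9  15.6 115.8] [[503.4, -70.6, 82.4], [517.8, 56.7, 138.6]] slope -1.697009404035671
```

View pics/rest2.png

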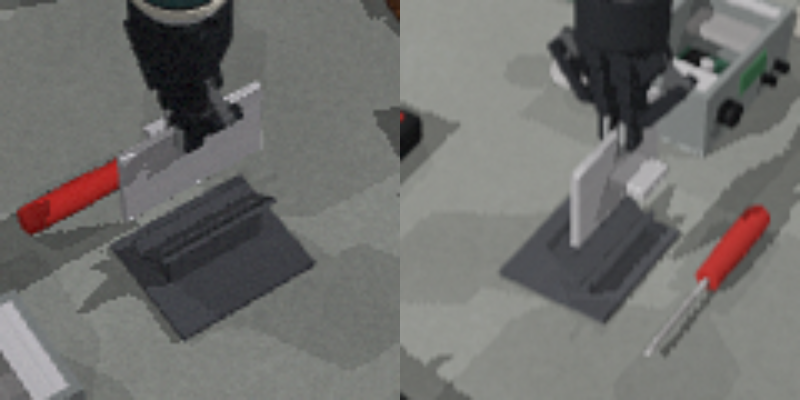

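The panel hangs upright over the rest with its grip towards the robot (scene crop (150,190)). It is about 3 mm short of the V.

>>> {"name": "apply_moves", "arguments": {
  "steps": [
    [0,3,20,0],
    [0,0,15,0],
    [0,0,10,0],
    [0,0,3,0],
    [0,0,0,0]
  ]
}}

```text
t: 7.65
eef_pos: [517.7, -13.2, 104.8]
tool_rot: [180.0, 0.0, 93.3]
contact_force: [0.3, -0.3, -2.4]
finger_gap: 6.9
grasp_force: 59.2
```

>>> {"name": "apply_moves", "arguments": {
  "steps": [
    [0,0,2,0],
    [0,0,0,0],
    [0,0,0,0]
  ]
}}

```text
t: 7.95
eef_pos: [517.6, -13.3, 102.7]
tool_rot: [180.0, 0.0, 93.3]
contact_force: [-0.5, -0.4, -3.2]
finger_gap: 6.5
grasp_force: 59.2
```

>>> {"name": "apply_moves", "arguments": {
  "steps": [
    [0,0,2,0],
    [0,0,0,0],
    [0,0,0,0]
  ]
}}

```text
t: 8.25
eef_pos: [517.3, -13.3, 100.5]
tool_rot: [180.0, -0.0, 93.3]
contact_force: [-0.9, -0.7, 0.2]
finger_gap: 6.6
grasp_force: 59.6
```

>>> {"name": "apply_moves", "arguments": {
  "steps": [
    [0,0,0,0],
    [0,0,0,0],
    [0,0,0,0]
  ],
  "grip": 0.24
}}

```text
t: 8.55
eef_pos: [517.5, -13.2, 100.4]
tool_rot: [180.0, -0.0, 93.3]
contact_force: [-0.2, -0.1, 1.1]
finger_gap: 20.6
grasp_force: 0.1
```

>>> {"name": "apply_moves", "arguments": {
  "steps": [
    [0,7,0,0],
    [0,7,0,0],
    [0,7,0,0],
    [0,7,0,0],
    [0,7,0,0]
  ]
}}

```text
t: 9.05
eef_pos: [553.3, -11.2, 100.3]
tool_rot: [180.0, -0.0, 93.3]
contact_force: [1.1, 0.7, -0.1]
finger_gap: 20.8
grasp_force: 0.3
```

```bash
python3 - <<'E'
from h import *
s=telemetry.get_state(); print(s['t'],s['eef_pos'].round(1),s['tool_rot'].round(2),s['contact_force'].round(1),s['finger_gap'])
for n in ['scene','side']:
    c=cam(n)
    r,q=[int(v) for v in proj(c,[530,-10,70])]; save(n+'rest3.png',cv2.resize(c['frame'][r-50:r+50,q-50:q+50],(400,400)))
a=cv2.imread('pics/scenerest3.png');b=cv2.imread('pics/siderest3.png');cv2.imwrite('pics/rest3.png',np.hstack([a,b]))
E
```

```text
9.05 [553.3 -11.2 100.3] [179.97  -0.    93.33] [ 1.1  0.7 -0.1] 20.79518669717725
```

View pics/rest3.png

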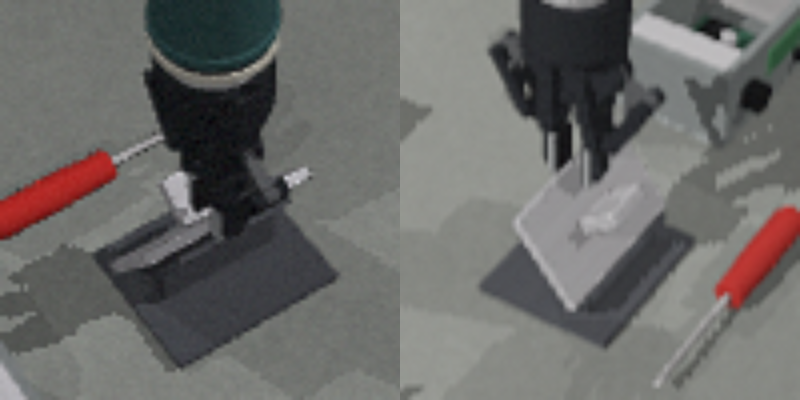

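The panel is tipping back onto the face, guided by the fingers (side crop (590,220)).

>>> {"name": "apply_moves", "arguments": {
  "steps": [
    [0,6,0,0],
    [0,6,0,0],
    [0,6,0,0],
    [0,0,0,0]
  ]
}}

```text
t: 9.55
eef_pos: [571.2, -10.2, 100.3]
tool_rot: [180.0, 0.0, 93.3]
contact_force: [-0.0, 0.9, 0.2]
finger_gap: 20.6
grasp_force: 0.0
```

>>> {"name": "apply_moves", "arguments": {
  "steps": [
    [0,0,-5,0],
    [0,0,-10,0],
    [0,0,-30,0],
    [0,0,-45,0],
    [0,-20,-45,0]
  ]
}}

```text
t: 10.05
eef_pos: [551.7, -11.5, 237.5]
tool_rot: [179.9, 0.0, 93.3]
contact_force: [0.7, -0.5, 1.8]
finger_gap: 20.9
grasp_force: 0.0
```

>>> {"name": "apply_moves", "arguments": {
  "steps": [
    [0,-20,-40,0.147],
    [0,0,0,0.147],
    [0,0,0,0.147],
    [0,0,0,0.147],
    [0,0,0,0.147]
  ],
  "grip": 1
}}

```text
t: 10.55
eef_pos: [529.8, -12.4, 276.4]
tool_rot: [180.0, -0.0, 50.9]
contact_force: [-0.3, 0.5, -0.4]
finger_gap: 85.1
grasp_force: 0.0
```

```bash
python3 - <<'E'
from h import *
s=telemetry.get_state(); print(s['t'],s['eef_pos'].round(1),s['tool_rot'].round(2),s['contact_force'].round(1),s['finger_gap'])
ims=[]
for n in ['scene','side']:
    c=cam(n); W=cloud(c); x,y,z=np.moveaxis(W,-1,0); np.save(n+'W.npy',W)
    r,q=[int(v) for v in proj(c,[530,-10,60])]; ims.append(cv2.resize(c['frame'][r-50:r+50,q-50:q+50],(400,400)))
    for k,h in (('panel_grip',78.6),('panel_center',51)):
        for d in eyes.tip_of(k,n):
            X=ray(c,d['pixel'],h)
            if abs(X[0]-530)<60 and abs(X[1]+10)<70: print(n,k,round(d['conf'],2),X.round(1))
    m=np.isfinite(x)&(abs(x-541)<50)&(abs(y+10)<80)&(z>22)&(z<95)&(c['frame'].min(-1)>110); p=W[m]; print(len(p),p.min(0).round(1),p.max(0).round(1))
save('rest4.png',np.hstack(ims))
E
```

```text
10.55 [529.8 -12.4 276.4] [ 1.7996e+02 -3.0000e-02  5.0860e+01] [-0.3  0.5 -0.4] 85.0794828961079
scene panel_grip 0.56 [518.3 -16.8  78.6]
scene panel_center 0.67 [543.6 -11.4  51. ]
511 [504.1 -74.2  27.5] [575.4  56.4  87.9]
side panel_grip 0.68 [510.4 -15.5  78.6]
side panel_center 0.98 [541.2 -18.5  51. ]
992 [505.2 -74.1  24.2] [575.7  59.7  88.2]
```

View pics/rest4.png

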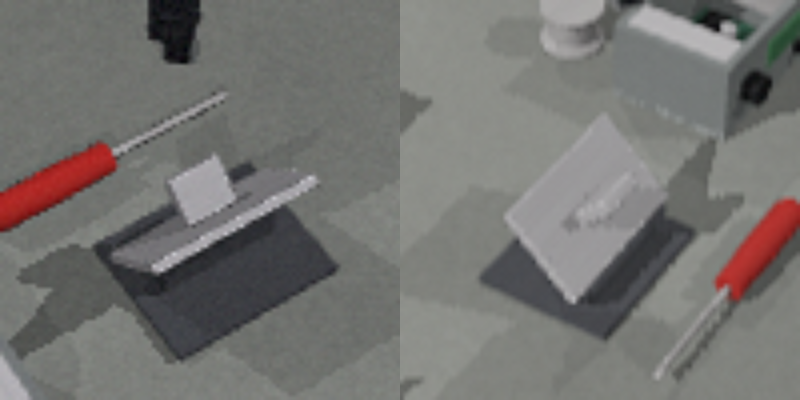

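The panel lies on the rest, grip outwards, released (side crop (605,205)). I turn the tool to take the grip across its 40 mm length.

>>> {"name": "apply_moves", "arguments": {
  "steps": [
    [0,0,0,0.147],
    [0,0,0,0.147],
    [0,0,0,0.147],
    [0,0,0,0.147],
    [0,0,0,0.147]
  ]
}}

```text
t: 11.35
eef_pos: [530.2, -12.5, 275.3]
tool_rot: [-180.0, 0.0, 8.9]
contact_force: [-1.0, 0.5, 0.3]
finger_gap: 85.4
grasp_force: 0.0
```

>>> {"name": "apply_moves", "arguments": {
  "steps": [
    [0,0,0,0.095],
    [0,0,0,0],
    [0,0,0,0]
  ]
}}

```text
t: 11.65
eef_pos: [530.2, -12.5, 275.3]
tool_rot: [-180.0, 0.0, 3.9]
contact_force: [-0.2, -0.7, -0.3]
finger_gap: 85.1
grasp_force: 0.0
```

```bash
python3 - <<'E'
from h import *
s=telemetry.get_state(); print(s['t'],s['eef_pos'].round(1),s['tool_rot'].round(2))
c=cam('wrist'); save('w2.png',c['frame']); W=cloud(c); x,y,z=np.moveaxis(W,-1,0)
ok=np.isfinite(x)&(abs(x-541)<60)&(abs(y+10)<80)
a=np.radians(3.3); C=np.array([[np.cos(a),np.sin(a)],[-np.sin(a),np.cos(a)]])
P=W-np.array([541,-10,51]); P[...,:2]=P[...,:2]@C.T
nrm=(-P[...,0]+P[...,2])/np.sqrt(2); s_=(P[...,0]+P[...,2])/np.sqrt(2); b=P[...,1]
sl=ok&(abs(nrm-4)<3)&(abs(s_)<45)&(z>15); g=ok&(nrm>30)&(nrm<46)&(abs(s_)<15)
for nm,m in(('slab',sl),('grip end',g)):
    print(nm,m.sum(),'y',np.percentile(b[m],[1,99]).round(1),'s',np.percentile(s_[m],[1,99]).round(1),'n',np.median(nrm[m]).round(1),'W',np.median(W[m],0).round(1))
q=W[sl]; cc=q.mean(0); n=np.linalg.svd(q-cc)[2][2]; n*=np.sign(n[2]); print(n.round(3),np.degrees(np.arctan2(-n[1],-n[0])))
g2=W[g]; print(cv2.minAreaRect(g2[:,:2].astype(np.float32)))
E
```

```text
11.65 [530.2 -12.5 275.3] [-1.7999e+02  1.0000e-02  3.8700e+00]
slab 5645 y [-59.  68.] s [-39.8  40.9] n 4.8 W [547.4  -4.8  64.4]
grip end 596 y [-15.3  24.2] s [-2.9  7.5] n 37.5 W [518.7  -6.8  80.1]
[-0.694 -0.038  0.719] 3.1195510894250513
((517.3999633789062, -6.795816421508789), (15.464354515075684, 39.735008239746094), 2.3846821784973145)
```

>>> {"name": "apply_moves", "arguments": {
  "steps": [
    [-7.3,-6.5,45,0],
    [0,0,45,0],
    [0,0,45,0],
    [0,0,45,0],
    [0,0,22.5,0]
  ]
}}

```text
t: 12.2
eef_pos: [520.4, -6.1, 69.6]
tool_rot: [-179.9, 0.3, 3.8]
contact_force: [-0.1, -0.2, 0.9]
finger_gap: 85.1
grasp_force: 0.0
```

>>> {"name": "apply_moves", "arguments": {
  "steps": [
    [0,0,0,0],
    [0,0,0,0],
    [0,0,0,0],
    [0,0,0,0],
    [0,0,0,0]
  ],
  "grip": 0,
  "force": 35
}}

```text
t: 12.7
eef_pos: [524.2, -6.8, 74.7]
tool_rot: [179.9, -0.2, 3.7]
contact_force: [-0.5, -0.8, 7.5]
finger_gap: 39.5
grasp_force: 35.8
```

>>> {"name": "apply_moves", "arguments": {
  "steps": [
    [0,0,-15,0],
    [0,0,-30,0],
    [0,0,-40,0],
    [0,-30,0,0],
    [0,-40,0,0]
  ]
}}

```text
t: 13.2
eef_pos: [519.8, 62.9, 160.2]
tool_rot: [180.0, -0.3, 3.5]
contact_force: [0.6, 0.4, -2.7]
finger_gap: 39.3
grasp_force: 36.4
```

>>> {"name": "apply_moves", "arguments": {
  "steps": [
    [0,-40,0,0],
    [0,-38,0,0],
    [0,0,0,0],
    [0,0,0,0]
  ]
}}

```text
t: 13.6
eef_pos: [512.8, 142.0, 158.2]
tool_rot: [180.0, -0.0, 3.8]
contact_force: [-0.7, 0.1, -3.1]
finger_gap: 39.4
grasp_force: 36.7
```

```bash
python3 - <<'E'
from h import *
s=telemetry.get_state(); print(s['t'],s['eef_pos'].round(1),s['tool_rot'].round(2),s['contact_force'].round(1),s['finger_gap'])
ims=[]
X0=s['eef_pos']
for n in ['scene','side']:
    c=cam(n); W=cloud(c); x,y,z=np.moveaxis(W,-1,0)
    r,q=[int(v) for v in proj(c,X0+[0,0,-50])]; ims.append(cv2.resize(c['frame'][r-60:r+60,q-60:q+60],(400,400)))
    m=np.isfinite(x)&(abs(x-X0[0])<70)&(abs(y-X0[1])<80)&(z<X0[2]-12)&(z>X0[2]-75)&(c['frame'].min(-1)>100); p=W[m]
    if len(p)>30:
        print(n,len(p),(p.min(0)-X0).round(1),(p.max(0)-X0).round(1),'z',p[:,2].min()); 
        nn=np.linalg.svd(p-p.mean(0))[2][2]; print('normal',(nn*np.sign(nn[2])).round(2))
save('carry.png',np.hstack(ims))
E
```

```text
13.6 [512.8 142.  158.2] [ 1.7999e+02 -2.0000e-02  3.8000e+00] [-0.7  0.1 -3.1] 39.35186680957675
scene 109 [-19.2 -67.4 -55.3] [ 23.9  59.4 -12. ] z 102.9161075228235
normal [-0.75 -0.06  0.65]
side 564 [-17.4 -68.  -50.1] [ 27.3  65.4 -12. ] z 108.15291267678322
normal [-0.69 -0.04  0.72]
```

View pics/carry.png

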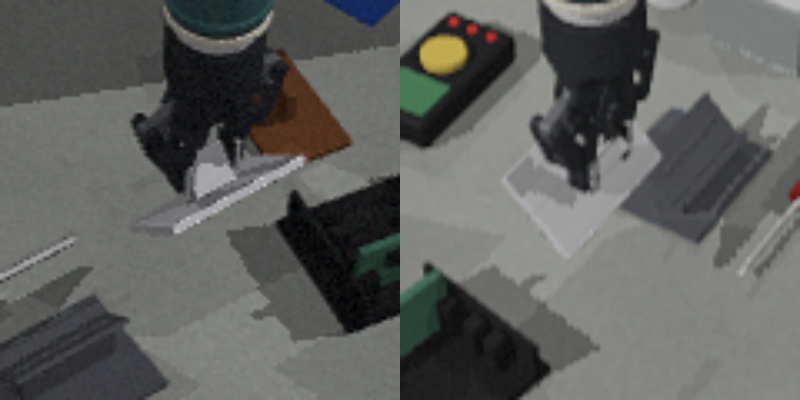

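The panel is still held at 45°, clear of the rack and the rest (side crop (585,190)). I set it flat by dragging it on the free bench.

>>> {"name": "apply_moves", "arguments": {
  "steps": [
    [0,0,40,0],
    [0,0,40,0],
    [0,0,15,0],
    [0,0,3,0],
    [0,0,0,0]
  ]
}}

```text
t: 14.2
eef_pos: [513.3, 140.3, 59.7]
tool_rot: [180.0, 0.0, 3.6]
contact_force: [0.3, 0.0, -3.7]
finger_gap: 39.3
grasp_force: 36.7
```

>>> {"name": "apply_moves", "arguments": {
  "steps": [
    [6,0,3,0],
    [6,0,3,0],
    [6,0,3,0],
    [6,0,3,0]
  ]
}}

```text
t: 14.6
eef_pos: [539.2, 142.8, 49.8]
tool_rot: [-180.0, -0.2, 3.7]
contact_force: [-2.8, -1.7, 13.8]
finger_gap: 39.2
grasp_force: 40.6
```

>>> {"name": "apply_moves", "arguments": {
  "steps": [
    [6,0,3,0],
    [6,0,3,0],
    [6,0,3,0]
  ]
}}

```text
t: 14.9
eef_pos: [555.7, 143.8, 40.1]
tool_rot: [180.0, -0.0, 3.7]
contact_force: [-4.4, -2.0, 5.5]
finger_gap: 39.2
grasp_force: 42.4
```

>>> {"name": "apply_moves", "arguments": {
  "steps": [
    [6,0,3,0],
    [5,0,2,0],
    [3,0,1,0],
    [0,0,0,0]
  ]
}}

```text
t: 15.3
eef_pos: [568.7, 144.9, 33.1]
tool_rot: [-180.0, 0.1, 3.7]
contact_force: [-4.4, -0.9, 4.4]
finger_gap: 38.9
grasp_force: 43.3
```

```bash
python3 - <<'E'
from h import *
s=telemetry.get_state(); print(s['t'],s['eef_pos'].round(1),s['tool_rot'].round(2),s['contact_force'].round(1),s['finger_gap'])
X0=s['eef_pos']
for n in ['scene','side']:
    c=cam(n); W=cloud(c); x,y,z=np.moveaxis(W,-1,0)
    m=np.isfinite(x)&(abs(x-X0[0])<70)&(abs(y-X0[1])<80)&(z<X0[2]-12)&(z>4)&(c['frame'].min(-1)>100); p=W[m]
    print(n,len(p),(p.min(0)-X0).round(1),(p.max(0)-X0).round(1),'z',np.percentile(p[:,2],[1,50,99])); 
    nn=np.linalg.svd(p-p.mean(0))[2][2]; print('normal',(nn*np.sign(nn[2])).round(2))
E
```

```text
15.3 [568.7 144.9  33.1] [-1.80e+02  8.00e-02  3.66e+00] [-4.4 -0.9  4.4] 38.85130955474331
scene 656 [-67.9 -79.3 -29.1] [ 69.8  65.4 -12.2] z [ 4.3325707  12.32857678 19.81858998]
normal [-0.05 -0.    1.  ]
side 797 [-69.9 -69.1 -29.1] [ 68.4  66.1 -12.1] z [ 4.23156329 12.03316883 19.66683635]
normal [-0.09 -0.    1.  ]
```

>>> {"name": "apply_moves", "arguments": {
  "steps": [
    [0,0,0,0],
    [0,0,0,0],
    [0,0,0,0],
    [0,0,-30,0],
    [0,0,-45,0]
  ],
  "grip": 1
}}

```text
t: 15.9
eef_pos: [567.4, 144.5, 106.2]
tool_rot: [180.0, 0.3, 3.6]
contact_force: [1.1, -0.2, 0.1]
finger_gap: 85.4
grasp_force: 0.0
```

>>> {"name": "apply_moves", "arguments": {
  "steps": [
    [0,0,-50,-0.143],
    [0,0,-40,-0.143],
    [0,0,0,-0.143],
    [0,0,0,-0.143],
    [0,0,0,-0.143]
  ]
}}

```text
t: 16.4
eef_pos: [569.8, 144.9, 198.7]
tool_rot: [179.9, -0.1, 45.0]
contact_force: [0.1, -0.1, -0.2]
finger_gap: 85.3
grasp_force: 0.0
```

>>> {"name": "apply_moves", "arguments": {
  "steps": [
    [0,0,0,-0.143],
    [0,0,0,-0.143],
    [0,0,0,-0.143],
    [0,0,0,-0.143],
    [0,0,0,-0.143]
  ]
}}

```text
t: 16.9
eef_pos: [569.6, 144.8, 197.9]
tool_rot: [179.9, -0.0, 85.9]
contact_force: [0.0, 0.2, 0.2]
finger_gap: 85.4
grasp_force: 0.0
```

>>> {"name": "apply_moves", "arguments": {
  "steps": [
    [0,0,0,-0.141],
    [0,0,0,0],
    [0,0,0,0]
  ]
}}

```text
t: 17.2
eef_pos: [569.3, 144.8, 197.9]
tool_rot: [180.0, -0.0, 93.4]
contact_force: [0.4, 0.3, 0.2]
finger_gap: 85.5
grasp_force: 0.0
```

```bash
python3 - <<'E'
from h import *
s=telemetry.get_state(); print(s['t'],s['eef_pos'].round(1),s['tool_rot'].round(2))
c=cam('wrist'); save('w3.png',c['frame']); W=cloud(c); x,y,z=np.moveaxis(W,-1,0); X0=s['eef_pos']
ok=np.isfinite(x)&(abs(x-X0[0])<70)&(abs(y-X0[1])<100)
for nm,m in(('slab',ok&(z>5)&(z<12)&(c['frame'].min(-1)>110)),('grip',ok&(z>36)&(z<50))):
    p=W[m]; print(nm,len(p),cv2.minAreaRect(p[:,:2].astype(np.float32)),np.median(p,0).round(1))
E
```

```text
17.2 [569.3 144.8 197.9] [ 1.7996e+02 -1.0000e-02  9.3450e+01]
slab 11174 ((564.7416381835938, 145.90640258789062), (80.0037841796875, 129.25743103027344), 3.58811092376709) [564.6 154.2   7.7]
grip 1875 ((577.7012939453125, 146.41122436523438), (106.85418701171875, 200.2615966796875), 2.069842576980591) [567.2 235.3  42. ]
```

View pics/w3.png

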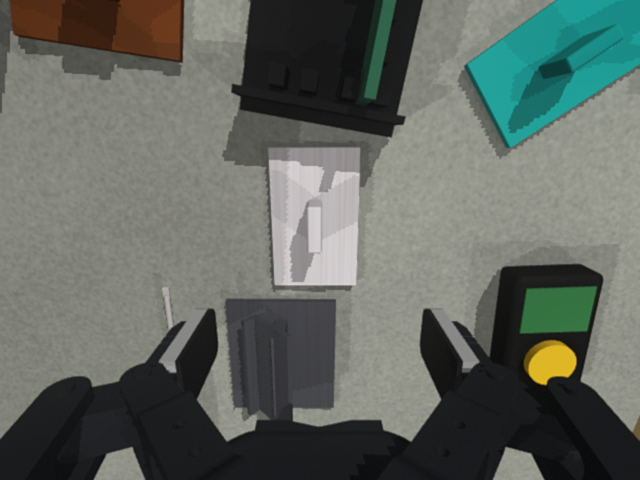

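The panel lies flat, grip up, at (217,315), well clear of the rack and rest. Before taking it I take one look at the chassis with empty fingers.

>>> {"name": "apply_moves", "arguments": {
  "steps": [
    [-44.5,-1.2,-6,0],
    [-44.5,-1.2,-6,0],
    [-44.5,-1.2,-6,0],
    [-44.5,-1.2,-6,0],
    [-44.5,-1.2,-6,0]
  ]
}}

```text
t: 17.75
eef_pos: [577.3, -79.3, 228.2]
tool_rot: [180.0, 0.0, 93.5]
contact_force: [0.6, -0.4, 0.4]
finger_gap: 85.6
grasp_force: 0.0
```

>>> {"name": "apply_moves", "arguments": {
  "steps": [
    [-44.5,-1.2,-6,0],
    [-44.5,-1.2,-6,0],
    [-44.5,-1.2,-6,0],
    [-44.5,-1.2,-6,0],
    [-44.5,-1.2,-6,0]
  ]
}}

```text
t: 18.25
eef_pos: [585.4, -302.0, 258.1]
tool_rot: [180.0, -0.0, 93.5]
contact_force: [0.8, 0.6, -1.0]
finger_gap: 85.4
grasp_force: 0.0
```

>>> {"name": "apply_moves", "arguments": {
  "steps": [
    [0,0,0,0],
    [0,0,0,0]
  ]
}}

```text
t: 18.45
eef_pos: [585.3, -301.1, 257.6]
tool_rot: [180.0, -0.0, 93.4]
contact_force: [-0.2, 0.6, -0.7]
finger_gap: 85.3
grasp_force: 0.0
```

```bash
python3 - <<'E'
from h import *
s=telemetry.get_state(); print(s['t'],s['eef_pos'].round(1),s['tool_rot'].round(2))
c=cam('wrist'); save('w4.png',c['frame']); W=cloud(c); x,y,z=np.moveaxis(W,-1,0)
ok=np.isfinite(x)&(abs(x-585)<80)&(abs(y+259)<110)
m=ok&(z>68)&(z<76); p=W[m]; rc=cv2.minAreaRect(p[:,:2].astype(np.float32)); print('top',len(p),rc,np.median(p[:,2]))
a=np.radians(1.7); C=np.array([[np.cos(a),np.sin(a)],[-np.sin(a),np.cos(a)]])
q=(p[:,:2]-[585,-270])@C.T
mid=abs(q[:,0])<30
h,e=np.histogram(q[mid,1],bins=np.arange(-90,110,2)); print([(int(b),int(k)) for b,k in zip(e,h) if k])
print('x ext',np.percentile(q[:,0],[.5,99.5]),'y ext',np.percentile(q[:,1],[.5,99.5]))
# inner edges of side walls for |y|<40 and lip edge lines
sw=abs(q[:,1])<40; print('sidewalls', np.percentile(q[sw&(q[:,0]<0),0],[1,99]),np.percentile(q[sw&(q[:,0]>0),0],[1,99]))
for t in ('seat','wide_lip','narrow_lip'):
    for d in eyes.tip_of(t,'wrist')[:1]: print(t,d['conf'],ray(c,d['pixel'],44 if t=='seat' else 72).round(1))
E
```

```text
18.45 [ 585.3 -301.1  257.6] [ 1.7999e+02 -3.0000e-02  9.3430e+01]
top 11286 ((582.9931640625, -256.63800048828125), (106.37870025634766, 168.8385467529297), 1.8580247163772583) 71.72616717582608
[(-72, 18), (-70, 122), (-68, 135), (-66, 128), (-64, 125), (-62, 132), (-60, 129), (-58, 139), (-56, 129), (-54, 131), (-52, 179), (-50, 10), (60, 43), (62, 193), (64, 191), (66, 188), (68, 195), (70, 187), (72, 195), (74, 200), (76, 194), (78, 199), (80, 202), (82, 193), (84, 204), (86, 205), (88, 200), (90, 209), (92, 199), (94, 211), (96, 173)]
x ext [-54.39433165  51.08125918] y ext [-69.87043686  97.35125997]
sidewalls [-54.58908719 -46.42201187] [43.25517999 51.4006882 ]
seat 0.57 [ 583.8 -269.6   44. ]
wide_lip 0.65 [ 580.4 -208.2   72. ]
narrow_lip 0.68 [ 585.3 -317.3   72. ]
```

View pics/w4.png

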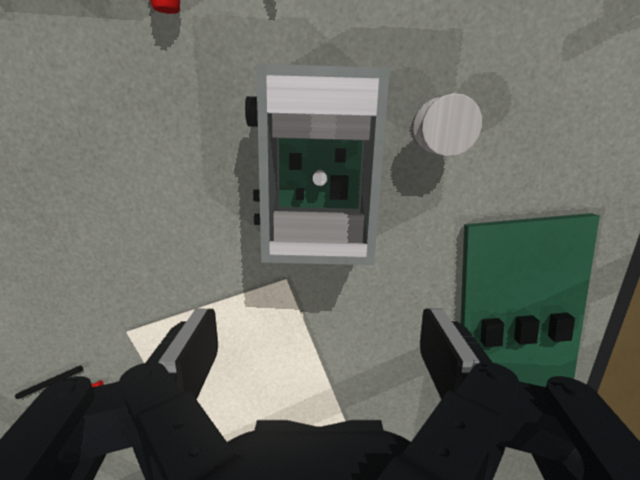

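The chassis at (165,320) shows clearly: wide lip at the top (row 95), narrow lip at row 248, spool at (125,447). This gives the seat at about (583.3,-267.8) with yaw 1.9°. Now back to the panel.

>>> {"name": "apply_moves", "arguments": {
  "steps": [
    [44.7,0.6,6,0],
    [44.7,0.6,6,0],
    [44.7,0.6,6,0],
    [44.7,0.6,6,0],
    [44.7,0.6,6,0]
  ],
  "grip": 0.7
}}

```text
t: 19.15
eef_pos: [573.5, -73.8, 227.7]
tool_rot: [180.0, -0.0, 93.7]
contact_force: [1.4, 0.4, 0.2]
finger_gap: 59.6
grasp_force: 0.0
```

>>> {"name": "apply_moves", "arguments": {
  "steps": [
    [44.7,0.6,6,0],
    [44.7,0.6,6,0],
    [44.7,0.6,6,0],
    [44.7,0.6,6,0],
    [44.7,0.6,6,0]
  ]
}}

```text
t: 19.65
eef_pos: [561.8, 149.3, 197.8]
tool_rot: [180.0, -0.0, 93.7]
contact_force: [0.7, -0.4, 0.8]
finger_gap: 60.0
grasp_force: 0.0
```

>>> {"name": "apply_moves", "arguments": {
  "steps": [
    [0,0,40,0],
    [0,0,30,0],
    [0,0,10,0],
    [0,0,0,0],
    [0,0,0,0]
  ]
}}

```text
t: 20.15
eef_pos: [563.5, 146.6, 118.9]
tool_rot: [179.9, -0.0, 93.7]
contact_force: [0.4, -0.3, 0.0]
finger_gap: 59.7
grasp_force: 0.0
```

>>> {"name": "apply_moves", "arguments": {
  "steps": [
    [-0.7,1.2,35,0],
    [0,0,30,0],
    [0,0,15,0],
    [0,0,5,0],
    [0,0,0,0]
  ]
}}

```text
t: 20.65
eef_pos: [565.0, 145.7, 33.6]
tool_rot: [179.9, -0.0, 93.6]
contact_force: [0.6, 1.1, -0.1]
finger_gap: 59.7
grasp_force: 0.0
```

>>> {"name": "apply_moves", "arguments": {
  "steps": [
    [0,0,0,0],
    [0,0,0,0],
    [0,0,0,0],
    [0,0,0,0],
    [0,0,0,0]
  ],
  "grip": 0,
  "force": 25
}}

```text
t: 21.15
eef_pos: [565.0, 146.0, 33.9]
tool_rot: [179.9, -0.0, 93.7]
contact_force: [0.3, -0.6, 6.2]
finger_gap: 11.4
grasp_force: 26.4
```

>>> {"name": "apply_moves", "arguments": {
  "steps": [
    [0,0,-10,0],
    [0,0,-40,0],
    [0,0,-50,0],
    [0,0,-50,0],
    [0,0,0,0]
  ]
}}

```text
t: 21.65
eef_pos: [568.7, 146.5, 190.4]
tool_rot: [179.3, -0.1, 93.7]
contact_force: [1.6, 0.6, -1.2]
finger_gap: 11.7
grasp_force: 25.4
```

>>> {"name": "apply_moves", "arguments": {
  "steps": [
    [0,0,0,0.031],
    [-42.5,0.5,0,0],
    [-42.5,0.5,0,0],
    [-42.5,0.5,0,0],
    [-42.5,0.5,0,0]
  ]
}}

```text
t: 22.15
eef_pos: [570.5, -25.2, 181.9]
tool_rot: [-179.9, -0.0, 91.9]
contact_force: [0.6, -0.3, -3.1]
finger_gap: 11.5
grasp_force: 25.3
```

>>> {"name": "apply_moves", "arguments": {
  "steps": [
    [-42.5,0.5,0,0],
    [-42.5,0.5,0,0],
    [-42.5,0.5,0,0],
    [-42.5,0.5,0,0],
    [-42.5,0.5,0,0]
  ]
}}

```text
t: 22.65
eef_pos: [580.1, -237.5, 181.7]
tool_rot: [-179.9, -0.1, 91.9]
contact_force: [1.3, -0.0, -2.9]
finger_gap: 11.7
grasp_force: 25.3
```

>>> {"name": "apply_moves", "arguments": {
  "steps": [
    [-42.5,0.5,0,0],
    [0,0,40,0],
    [0,0,25,0],
    [0,0,0,0],
    [0,0,0,0]
  ]
}}

```text
t: 23.15
eef_pos: [582.3, -278.1, 117.1]
tool_rot: [-179.9, -0.1, 91.9]
contact_force: [0.4, -0.4, -3.6]
finger_gap: 11.6
grasp_force: 25.3
```

```bash
cat > m.py <<'E'
from h import *
import sys
a=np.radians(1.86); C=np.array([[np.cos(a),np.sin(a)],[-np.sin(a),np.cos(a)]]); S=np.array([583.3,-267.8])
s=telemetry.get_state(); print(s['t'],s['eef_pos'].round(1),s['tool_rot'].round(2),s['contact_force'].round(1),s['finger_gap'].round(1),'TCP local',(C@(s['eef_pos'][:2]-S)).round(1))
lo=float(sys.argv[1]);hi=float(sys.argv[2])
for n in ['scene','side']:
    c=cam(n); W=cloud(c); save(n+sys.argv[3]+'.png',c['frame']); P=W.copy(); P[...,:2]=(P[...,:2]-S)@C.T
    x,y,z=np.moveaxis(P,-1,0); f=c['frame'].astype(int)
    m=np.isfinite(x)&(abs(x)<43)&(y>-85)&(y<95)&(z>lo)&(z<hi)&(f.min(-1)>int(sys.argv[4]) if len(sys.argv)>4 else np.isfinite(x)&(abs(x)<43)&(y>-85)&(y<95)&(z>lo)&(z<hi))
    p=P[m]; print(n,len(p),'pct2/98',np.percentile(p,[2,98],axis=0).round(1).tolist())
    for b in range(-80,90,10):
        k=p[(p[:,1]>=b)&(p[:,1]<b+10)]
        if len(k)>4: print((b+5,round(float(np.median(k[:,2])),1),len(k)),end=' ')
    print()
E
python3 m.py 75 112 a 100
```

```text
Traceback (most recent call last):
  File "m.py", line 4, in <module>
    s=telemetry.get_state(); print(s['t'],s['eef_pos'].round(1),s['tool_rot'].round(2),s['contact_force'].round(1),s['finger_gap'].round(1),'TCP local',(C@(s['eef_pos'][:2]-S)).round(1))
                                                                                                                   ^^^^^^^^^^^^^^^^^^^^^
AttributeError: 'float' object has no attribute 'round'
```

```bash
sed -i "s/s\['finger_gap'\].round(1)/round(float(s['finger_gap']),1)/" m.py; python3 m.py 75 112 a 100
```

```text
23.15 [ 582.3 -278.1  117.1] [-1.7987e+02 -9.0000e-02  9.1900e+01] [ 0.4 -0.4 -3.6] 11.6 TCP local [ -1.3 -10.3]
scene 1288 pct2/98 [[-39.9, -75.9, 78.6], [38.3, 51.9, 95.5]]
(-75, 90.2, 100) (-65, 90.2, 130) (-55, 90.5, 128) (-45, 90.9, 121) (-35, 90.8, 121) (-25, 89.9, 69) (-15, 90.3, 54) (-5, 90.3, 51) (5, 89.8, 52) (15, 90.7, 70) (25, 91.0, 114) (35, 90.4, 114) (45, 90.9, 115) (55, 89.9, 26) (65, 75.7, 5) (75, 75.8, 12) (85, 76.0, 6) 
side 584 pct2/98 [[-38.5, -72.7, 75.4], [40.6, 87.8, 105.8]]
(-75, 93.3, 19) (-65, 94.3, 25) (-55, 94.6, 22) (-45, 94.8, 19) (-35, 94.5, 26) (-25, 93.7, 23) (-15, 94.5, 36) (-5, 95.2, 46) (5, 95.3, 60) (15, 94.7, 45) (25, 94.2, 51) (35, 94.6, 50) (45, 94.2, 66) (55, 93.0, 36) (65, 76.8, 13) (75, 75.9, 17) (85, 76.0, 20)
```

>>> {"name": "apply_moves", "arguments": {
  "steps": [
    [0,1.3,7,0],
    [0,0,2,0],
    [0,0,2,0],
    [0,0,2,0],
    [0,0,0,0]
  ]
}}

```text
t: 23.75
eef_pos: [584.6, -278.3, 105.3]
tool_rot: [180.0, -0.0, 91.9]
contact_force: [-0.6, 1.6, 1.8]
finger_gap: 11.6
grasp_force: 26.0
```

>>> {"name": "apply_moves", "arguments": {
  "steps": [
    [0,0,2,0],
    [0,0,2,0],
    [0,0,2,0],
    [0,0,0,0]
  ]
}}

```text
t: 24.15
eef_pos: [584.6, -276.3, 99.9]
tool_rot: [180.0, -0.2, 91.9]
contact_force: [-1.3, 10.2, 9.0]
finger_gap: 11.6
grasp_force: 28.1
```

```bash
python3 m.py 45 98 b 100
```

```text
24.15 [ 584.6 -276.3   99.9] [179.98  -0.2   91.88] [-1.3 10.2  9. ] 11.6 TCP local [ 1.  -8.6]
scene 1648 pct2/98 [[-38.6, -75.3, 64.7], [41.0, 90.2, 83.9]]
(-75, 81.7, 101) (-65, 80.2, 130) (-55, 79.1, 132) (-45, 77.9, 121) (-35, 76.9, 122) (-25, 75.8, 72) (-15, 74.2, 54) (-5, 73.5, 47) (5, 72.0, 49) (15, 71.5, 57) (25, 70.1, 108) (35, 69.0, 108) (45, 67.6, 113) (55, 71.0, 51) (65, 71.4, 118) (75, 71.4, 117) (85, 71.6, 114) 
side 873 pct2/98 [[-41.2, -68.8, 48.2], [40.9, 94.4, 87.2]]
(-75, 82.7, 14) (-65, 81.8, 32) (-55, 81.6, 23) (-45, 81.5, 27) (-35, 78.7, 25) (-25, 78.0, 22) (-15, 77.2, 36) (-5, 76.3, 48) (5, 76.3, 69) (15, 73.7, 62) (25, 72.4, 53) (35, 71.3, 55) (45, 70.1, 56) (55, 71.9, 25) (65, 73.7, 55) (75, 74.2, 51) (85, 73.2, 78)
```

>>> {"name": "apply_moves", "arguments": {
  "steps": [
    [0,0,2,0],
    [0,0,2,0],
    [0,0,1.5,0],
    [0,0,0,0]
  ]
}}

```text
t: 24.65
eef_pos: [584.5, -275.2, 94.4]
tool_rot: [180.0, -0.3, 91.9]
contact_force: [-0.1, 14.3, 11.1]
finger_gap: 11.6
grasp_force: 29.6
```

```bash
python3 m.py 45 98 c 100
```

```text
24.65 [ 584.5 -275.2   94.4] [179.99  -0.3   91.87] [-0.1 14.3 11.1] 11.6 TCP local [ 1.  -7.4]
scene 1576 pct2/98 [[-38.8, -74.6, 55.9], [40.8, 90.1, 85.4]]
(-75, 82.6, 93) (-65, 81.6, 128) (-55, 79.3, 126) (-45, 76.8, 119) (-35, 75.6, 119) (-25, 73.4, 90) (-15, 70.4, 52) (-5, 68.2, 46) (5, 66.4, 46) (15, 64.1, 50) (25, 61.8, 94) (35, 59.5, 100) (45, 57.3, 87) (55, 71.9, 44) (65, 71.4, 119) (75, 71.5, 112) (85, 71.1, 118) 
side 838 pct2/98 [[-40.7, -70.1, 48.3], [40.5, 94.3, 87.5]]
(-75, 85.1, 16) (-65, 84.1, 27) (-55, 81.5, 28) (-45, 79.9, 21) (-35, 77.7, 30) (-25, 74.3, 29) (-15, 73.2, 31) (-5, 71.3, 43) (5, 69.5, 76) (15, 66.9, 68) (25, 64.4, 58) (35, 62.2, 56) (45, 62.4, 12) (55, 72.0, 19) (65, 74.1, 53) (75, 74.2, 51) (85, 72.8, 76)
```

The tilt is 12°, with the +y end below the wide lip's underside. I slide it under the wide lip.

>>> {"name": "apply_moves", "arguments": {
  "steps": [
    [6,0,0,0],
    [8,0,0,0],
    [8,0,0,0],
    [8,0,0,0],
    [0,0,0,0]
  ]
}}

```text
t: 25.25
eef_pos: [583.0, -247.3, 92.8]
tool_rot: [-179.9, -0.1, 91.9]
contact_force: [-0.1, -0.1, -4.0]
finger_gap: 11.5
grasp_force: 27.4
```

```bash
python3 m.py 45 98 d 100
```

```text
25.25 [ 583.  -247.3   92.8] [-1.7993e+02 -6.0000e-02  9.1940e+01] [-0.1 -0.1 -4. ] 11.5 TCP local [ 0.3 20.5]
scene 1496 pct2/98 [[-39.3, -69.4, 59.4], [40.5, 90.1, 83.9]]
(-75, 71.3, 27) (-65, 71.5, 108) (-55, 71.7, 62) (-45, 81.1, 115) (-35, 79.1, 122) (-25, 77.0, 114) (-15, 75.1, 118) (-5, 73.6, 117) (5, 70.8, 77) (15, 68.5, 46) (25, 66.1, 45) (35, 64.1, 47) (45, 61.5, 31) (55, 65.9, 86) (65, 71.3, 116) (75, 71.7, 116) (85, 71.0, 116) 
side 735 pct2/98 [[-41.1, -66.8, 48.8], [40.3, 94.4, 87.9]]
(-75, 73.1, 11) (-65, 75.9, 19) (-55, 76.6, 6) (-45, 83.6, 18) (-35, 82.4, 25) (-25, 79.0, 23) (-15, 77.4, 30) (-5, 74.5, 27) (5, 73.2, 28) (15, 71.0, 40) (25, 69.1, 55) (35, 67.9, 81) (45, 65.9, 35) (55, 72.9, 21) (65, 74.6, 53) (75, 74.6, 49) (85, 73.6, 71)
```

>>> {"name": "apply_moves", "arguments": {
  "steps": [
    [3.5,0,0,0],
    [0,0,3,0],
    [0,0,3,0],
    [-0.5,0,2,0],
    [0,0,0,0]
  ]
}}

```text
t: 25.85
eef_pos: [583.3, -245.9, 85.1]
tool_rot: [-180.0, -0.0, 91.9]
contact_force: [0.7, 0.8, -1.3]
finger_gap: 11.6
grasp_force: 27.6
```

>>> {"name": "apply_moves", "arguments": {
  "steps": [
    [-1,0,2,0],
    [-1,0,2,0],
    [-1,0,2,0],
    [0,0,0,0]
  ]
}}

```text
t: 26.25
eef_pos: [583.6, -249.7, 79.5]
tool_rot: [180.0, 0.1, 91.9]
contact_force: [-2.5, -4.0, 4.3]
finger_gap: 11.7
grasp_force: 28.4
```

```bash
python3 m.py 42 88 e 100
```

```text
26.25 [ 583.6 -249.7   79.5] [1.7998e+02 6.0000e-02 9.1890e+01] [-2.5 -4.   4.3] 11.7 TCP local [ 0.9 18.1]
scene 1373 pct2/98 [[-38.7, -67.6, 49.4], [39.7, 90.2, 75.6]]
(-75, 70.8, 18) (-65, 71.2, 102) (-55, 71.2, 68) (-45, 62.5, 108) (-35, 61.5, 111) (-25, 60.2, 105) (-15, 59.0, 105) (-5, 57.5, 108) (5, 55.8, 61) (15, 54.2, 34) (25, 54.1, 35) (35, 52.4, 20) (45, 50.6, 17) (55, 53.4, 102) (65, 71.3, 117) (75, 70.7, 112) (85, 71.3, 119) 
side 662 pct2/98 [[-41.0, -67.5, 44.2], [39.8, 94.3, 80.1]]
(-75, 72.4, 10) (-65, 73.4, 20) (-55, 73.8, 21) (-45, 64.3, 17) (-35, 63.6, 21) (-25, 63.0, 18) (-15, 62.5, 20) (-5, 62.0, 23) (5, 59.5, 22) (15, 57.9, 27) (25, 58.0, 57) (35, 61.4, 48) (55, 72.3, 21) (65, 74.2, 51) (75, 73.8, 56) (85, 73.2, 75)
```

>>> {"name": "apply_moves", "arguments": {
  "steps": [
    [-1,0,2,0],
    [-1,0,2,0],
    [0,0,2,0],
    [0,0,1,0],
    [0,0,0,0]
  ]
}}

```text
t: 26.85
eef_pos: [584.3, -252.0, 72.8]
tool_rot: [179.9, 0.1, 91.9]
contact_force: [-1.9, -5.2, 4.5]
finger_gap: 11.4
grasp_force: 28.7
```

```bash
python3 m.py 42 88 f 100
```

```text
26.85 [ 584.3 -252.    72.8] [1.7991e+02 1.1000e-01 9.1900e+01] [-1.9 -5.2  4.5] 11.4 TCP local [ 1.6 15.8]
scene 1230 pct2/98 [[-39.1, -67.4, 44.5], [39.6, 90.6, 76.7]]
(-75, 71.7, 13) (-65, 71.4, 104) (-55, 71.2, 64) (-45, 49.6, 39) (-35, 49.5, 101) (-25, 49.5, 93) (-15, 49.4, 94) (-5, 49.1, 93) (5, 50.6, 48) (15, 48.8, 27) (25, 47.9, 28) (35, 48.3, 11) (45, 48.6, 34) (55, 50.7, 95) (65, 71.6, 123) (75, 71.5, 112) (85, 71.0, 120) 
side 617 pct2/98 [[-41.6, -67.4, 45.0], [40.4, 94.2, 84.8]]
(-75, 73.7, 9) (-65, 73.5, 22) (-55, 74.4, 19) (-45, 53.2, 12) (-35, 51.6, 18) (-25, 51.9, 16) (-15, 52.7, 16) (-5, 51.2, 16) (5, 50.8, 22) (15, 51.8, 29) (25, 56.3, 58) (35, 66.3, 30) (55, 72.3, 22) (65, 73.4, 49) (75, 74.2, 54) (85, 73.7, 76)
```

The panel is flat on the ledges. I slide it home.

>>> {"name": "apply_moves", "arguments": {
  "steps": [
    [-4,0,0,0],
    [-4,0,0,0],
    [-3,0,0,0],
    [-2,0,0,0],
    [0,0,0,0]
  ]
}}

```text
t: 27.45
eef_pos: [583.8, -263.9, 72.0]
tool_rot: [-180.0, -0.0, 91.9]
contact_force: [-0.1, 1.6, -0.0]
finger_gap: 11.9
grasp_force: 28.0
```

>>> {"name": "apply_moves", "arguments": {
  "steps": [
    [-2,0,0,0],
    [-2,0,0,0],
    [0,0,0,0]
  ]
}}

```text
t: 27.75
eef_pos: [584.0, -268.3, 72.1]
tool_rot: [-180.0, 0.0, 91.9]
contact_force: [0.3, -0.9, -1.4]
finger_gap: 11.3
grasp_force: 27.8
```

>>> {"name": "apply_moves", "arguments": {
  "steps": [
    [-1.5,0,0,0],
    [0,0,0,0],
    [0,0,0,0]
  ]
}}

```text
t: 28.05
eef_pos: [584.0, -269.0, 72.1]
tool_rot: [-180.0, -0.0, 91.9]
contact_force: [-0.2, 2.2, -2.1]
finger_gap: 11.2
grasp_force: 27.8
```

>>> {"name": "apply_moves", "arguments": {
  "steps": [
    [-1.5,0,0,0],
    [0,0,0,0],
    [0,0,0,0]
  ]
}}

```text
t: 28.35
eef_pos: [584.0, -269.1, 72.2]
tool_rot: [-180.0, -0.1, 91.9]
contact_force: [0.6, 7.8, 0.6]
finger_gap: 11.5
grasp_force: 28.1
```

>>> {"name": "apply_moves", "arguments": {
  "steps": [
    [-2,0,0,0],
    [0,0,0,0],
    [0,0,0,0]
  ]
}}

```text
t: 28.65
eef_pos: [584.0, -269.2, 72.3]
tool_rot: [-179.9, -0.3, 91.9]
contact_force: [0.9, 13.9, 3.7]
finger_gap: 11.7
grasp_force: 28.6
```

```bash
python3 m.py 42 88 g 100
```

```text
28.65 [ 584.  -269.2   72.3] [-179.95   -0.31   91.87] [ 0.9 13.9  3.7] 11.7 TCP local [ 0.6 -1.4]
scene 1260 pct2/98 [[-39.8, -68.2, 43.8], [39.7, 90.7, 77.0]]
(-75, 71.6, 18) (-65, 71.6, 104) (-55, 70.1, 76) (-45, 48.6, 44) (-35, 48.1, 98) (-25, 48.3, 100) (-15, 49.4, 66) (-5, 48.6, 30) (5, 47.8, 31) (15, 49.0, 32) (25, 48.3, 48) (35, 47.5, 59) (45, 48.0, 54) (55, 49.3, 112) (65, 71.0, 127) (75, 71.0, 114) (85, 71.9, 116) 
side 661 pct2/98 [[-41.5, -67.9, 44.5], [40.4, 94.3, 83.3]]
(-75, 74.4, 10) (-65, 73.9, 22) (-55, 70.3, 31) (-45, 51.7, 13) (-35, 51.7, 14) (-25, 51.7, 13) (-15, 51.0, 18) (-5, 51.6, 23) (5, 53.4, 52) (15, 53.5, 72) (25, 51.0, 40) (55, 72.4, 24) (65, 73.7, 42) (75, 74.0, 58) (85, 72.9, 84)
```

The panel is hard against the end wall (14 N, no further motion). Release and rise.

>>> {"name": "apply_moves", "arguments": {
  "steps": [
    [0,0,0,0],
    [0,0,0,0],
    [0,0,0,0]
  ],
  "grip": 0.4
}}

```text
t: 29.05
eef_pos: [584.7, -273.6, 72.6]
tool_rot: [180.0, 0.1, 91.9]
contact_force: [0.3, -1.1, 0.3]
finger_gap: 33.8
grasp_force: 0.0
```

>>> {"name": "apply_moves", "arguments": {
  "steps": [
    [0,0,-5,0],
    [0,0,-20,0],
    [0,0,-45,0],
    [0,0,-50,0],
    [0,0,-50,0]
  ]
}}

```text
t: 29.55
eef_pos: [583.9, -273.0, 244.2]
tool_rot: [-180.0, -0.0, 91.9]
contact_force: [1.1, -0.1, 0.4]
finger_gap: 34.6
grasp_force: 0.0
```

>>> {"name": "apply_moves", "arguments": {
  "steps": [
    [-40,0,0,0],
    [0,0,0,0],
    [0,0,0,0]
  ]
}}

```text
t: 29.85
eef_pos: [585.2, -313.6, 242.5]
tool_rot: [180.0, -0.0, 91.8]
contact_force: [-0.1, 0.4, -0.3]
finger_gap: 34.7
grasp_force: 0.0
```

```bash
python3 m.py 42 60 h 100; python3 - <<'E'
from h import *
c=cam('wrist'); W=cloud(c); a=np.radians(1.86); C=np.array([[np.cos(a),np.sin(a)],[-np.sin(a),np.cos(a)]])
W[...,:2]=(W[...,:2]-[583.3,-267.8])@C.T; x,y,z=np.moveaxis(W,-1,0); ok=np.isfinite(x)&(abs(x)<42)&(y>-60)&(y<75)
g=ok&(z>78)&(z<90); s=ok&(z>43)&(z<54); t=ok&(z>66)&(z<76)
print('grip',cv2.minAreaRect(W[g][:,:2].astype(np.float32)),np.median(z[g])); print('slab y',np.percentile(y[s],[1,99]),'x',np.percentile(x[s],[1,99]),np.polyfit(y[s],z[s],1))
u=y[t]; print('lip edges',np.percentile(u[u<0],99),np.percentile(u[u>0],1))
E
```

```text
29.85 [ 585.2 -313.6  242.5] [179.99  -0.    91.79] [-0.1  0.4 -0.3] 34.7 TCP local [  0.5 -45.8]
scene 865 pct2/98 [[-38.7, -50.3, 42.9], [30.8, 58.8, 54.5]]
(-55, 47.8, 20) (-45, 47.7, 77) (-35, 47.4, 97) (-25, 46.5, 99) (-15, 47.7, 66) (-5, 47.9, 61) (5, 48.5, 65) (15, 48.1, 66) (25, 47.5, 75) (35, 48.4, 58) (45, 47.7, 86) (55, 47.5, 88) (65, 46.6, 7) 
side 425 pct2/98 [[-35.5, -70.2, 43.6], [40.7, 94.3, 59.0]]
(-75, 51.9, 12) (-65, 52.9, 55) (-55, 50.3, 30) (-45, 50.4, 24) (-35, 50.9, 24) (-25, 50.4, 20) (-15, 51.5, 23) (-5, 50.5, 32) (5, 49.9, 27) (15, 50.3, 43) (25, 50.7, 37) (85, 53.2, 11) 
grip ((-0.17060613632202148, 0.48600006103515625), (39.566162109375, 11.98841381072998), 89.7337417602539) 82.47746877332054
slab y [-57.00757743  59.81272269] x [-39.296375    38.93996748] [5.46380047e-04 4.77044823e+01]
lip edges -52.25614843199676 59.3523882066413
```

```bash
python3 -c "
from h import *
print(order.job_done())"
```

```text
the job is handed in; nothing more can be done
None
```

The panel is fully home in the chassis: flat on both ledges, both ends under their lips, released, and the job was handed in about 30 s into the 64 s limit. After resting grip side up on the sloped rest, it was also laid flat on the free bench and regripped across the grip.

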